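Tighten the topping canister's cap and hold the canister up

TASK

In the two-well metal holder, one of the square steel topping canisters has a cap with an upright bar grip, and this cap is not screwed tight. While the canister stands in its well, screw the cap tight, clockwise seen from above until it stops; then lift the canister by its cap out of the well, keeping it level, until there is at least 4 cm of air between its underside and the holder's rim. Finish while holding it there, level and still, with nothing else touching it, and leave the other canister and all else on the counter where they are.

Things in the scene. Friction and masses are not known exactly. Their poses are not given: they have to be found in the camera images.
- canister_mid (a point): Centre of the canister to be lifted: steel body 80 x 80 mm square, 94 mm tall, with a short round neck on top on which the cap sits. This point is on its vertical axis, 50 mm above its underside; z is up along the canister, x and y are square to its sides. It stands in one of the holder's two wells (which one varies), its underside 6 mm above the counter, with 2 mm of play on each side; the well keeps it from turning (by more than 0.05 rad). Mass with cap 0.3 to 0.65 kg.
- cap_grip (a point): Point on the upright bar grip of the screw cap, on the canister's axis, 135 mm above the canister's underside. The cap is a steel disc 70 mm across and 12 mm thick, its top 23 mm below this point; the black plastic bar on top of it is 60 mm long (along this point's x axis), 16 mm wide (along y) and 34 mm tall, its top 11 mm above this point. The bar and disc turn together about the vertical (z) axis. The cap never comes off the neck, so the canister can be lifted by the bar.
- cap (a joint): Turn of the screw cap in rad: 0 is fully tight (against a hard stop; the bar then lies along the canister's x axis, square across the holder's long side), growing anticlockwise seen from above as it is unscrewed, at most 1.5. It starts 0.6 to 1.3 open, turns against about 0.06 N m of friction and stays where it is left.
- holder: Fixed aluminium holder, 94 mm along its x, 218 mm along its y, 70 mm tall, origin at the centre of its underside on the counter. Two square wells, 84 x 84 mm, open on top, centred 62 mm to either side of the origin along its y; their floor is 6 mm above the counter, walls 5 mm thick, 40 mm of solid between the wells.
- plain_canister: The other canister, in the other well: the same body, but a flat steel lid with a small round black knob (22 mm across, top 124 mm above its underside). Origin at the centre of its underside. To be left alone.
- shaker: Bystander: steel shaker, 44 mm across, 92 mm tall, beyond the holder; origin at the centre of its underside.
- lid_stack: Bystander: stack of white cup lids, 62 mm across, 63 mm tall, beyond the holder; origin at the centre of its underside.
- sauce_bottle: Bystander: white squeeze bottle with grey nozzle, 64 mm across, 210 mm tall, off to the right (-y); origin at the centre of its underside.
- cup_stack: Bystander: stack of upturned paper cups, 86 mm across, 160 mm tall, off to the left (+y); origin at the centre of its underside.
- spatula: Bystander: spatula lying on the counter off to the right (-y).
There are look-alikes about, which are no part of the job. Leave any green look-alike of the part that bears canister_mid alone. Leave any purple look-alike of the holder alone.

How it is judged:
By the outcome, as a careful person would: the job done as asked, in the order asked, and still so for the second after the job is handed in, while the arm keeps its last pose, push and grip.
It also fails if it takes over 37 s, if anything falls off the work surface, if the arm or the gripper's body presses on something with over 40 N, if the wrist force passes 120 N, or if a joint passes its speed limit or range.

ROBOT

A 7-joint arm with a two-finger parallel gripper is mounted at the origin on the work surface. World frame = base frame: x ahead of the robot, y to its left, z up, the work surface at z = 0. Lengths are in m, angles in rad, forces in N, time in s.
With the tool pointing down it reaches from about 0.35 to 0.9 m from the base axis. Payload 8.1 kg.
Tool frame: the origin (TCP) lies midway between the tips of the shut fingers; the grasp point (between the pads) lies 19 mm behind it; z points along the fingers, y is the line along which they close (so a half turn about z gives the same grasp; the last joint's range is limited). The gripper opens to 92 mm and grips with 3 to 60 N. Pads are 19 mm wide; open, the fingers measure 130 mm over their backs; the gripper's body (75 mm by 190 mm) begins 47 mm behind the grasp point.
Start: joints at [1.047, 0.434, 0.025, 1.573, -0.012, 1.134, -0.075], TCP at [0.255, -0.571, 0.227] pointing down, gripper open.
Joint ranges: [-2.62, 2.62], [-0.44, 2.09], [-1.27, 1.32], [0.08, 2.57], [-1.32, 4.46], [0.12, 2], [-2.74, 2.74]. Speed limits (rad/s): [2.22, 2.22, 3.01, 3.01, 3.14, 3.14, 3.14].

INTERFACE

Orientations are given as a rotation vector (axis times angle).
In Python, from workcell import ctrl, vision gives the robot as it stands.
- The arm moves only by the tool apply_moves, never from a script. Its argument "targets" is one flat list of numbers, 7 for each row, row after row: the turn, a rotation vector about the tool's x, y, z in degrees, then the shift along the tool's x, y, z in m, then the finger opening in m, from 0 to 0.0918. In form: [rx, ry, rz, dx, dy, dz, grip, rx, ry, rz, dx, dy, dz, grip, ...]. A call has 1 to 20 rows; each row shifts and turns the commanded pose from where the row before left it, along the tool's axes as they then stand; what a row does not reach is not made up. A row lasts 1/12 s, in which the tool goes at most 41.7 mm and 7.16 degrees, less where a joint would pass 70% of its speed; a pose out of reach is approached as far as the arm can. A call with a gripper value outside its range is refused whole. The fingers move at their own pace and stop on an object; the grip force is fixed at half the most. Time passes only in rows, so rows that do not move let the fingers close. It gives the time, the measured TCP pose, the force, the opening and the grip force at its end, in the units of the state.
- ctrl.get_state(): the state, without advancing time (a new reading comes with each control period).
- vision.get_image(name): name is "scene" or "top"; returns a dict with "color" (400x640x3 uint8, blue, green, red), "vfov" (degrees; the focal length in pixels is half the picture's height over the tangent of half this angle, whatever the lens; pixels are square), "cx", "cy" (the principal point, pixels), "xyz" and "attitude" of the camera in the world. Camera axes: x right, y down, z forward; pixel columns grow to the right and rows downward; lengths in m; the calibration is good to about 2 mm. A picture is of the moment at which its call begins. There is no depth.
- ctrl.close_job(): hands the job in; it is judged then, once.
The state is a dict: "clock": time; "joint_pos": joint angles; "qvel": joint speeds; "effort": joint torques, N m; "tool_pos": TCP position; "orientation": TCP orientation; "force": force on the tool from outside, world axes, zero at the start; "ft_torque": the same for the moment, N m; "width": finger opening in m; "grip_force": force on a finger pad.
Only numpy, scipy, OpenCV 4.12 (cv2) and the standard library are available. Lean on these libraries where they do the work, as an engineer would, in place of code of your own. Each camera call takes 0.05 s, during which the arm holds its last target. There are 200 camera calls.

## Working session

There is one attempt and no reset: what is moved stays moved. The work goes in short steps, Python scripts to look and compute and a tool call to move; the robot and the scene stay as the last step left them, time stands still between calls to the robot, and variables do not carry over. Pictures are saved under pics/ and viewed, at most 10 in all, crops included, and the job is handed in when it is done.

Besides the shell and the picture viewer there is one more tool, called after ">>>" as name(argument=value, ...), one argument or row to a line, values as JSON. apply_moves: Moves the arm, as the interface text tells. Its arguments: {"type":"object","properties":{"targets":{"type":"array"}},"required":["targets"]}

```bash
mkdir -p pics
python3 - <<'E'
from workcell import ctrl, vision
import cv2
for n in("scene","top"):
    d=vision.get_image(n); cv2.imwrite(f"pics/{n}0.png",d["color"]); print(n,{k:v for k,v in d.items() if k!="color"})
print(ctrl.get_state())
E
```

```text
scene {'vfov': 46.05086828194683, 'cx': 317.1718113710863, 'cy': 195.57586938707493, 'xyz': array([1.38052458, 0.96251709, 1.01014909]), 'attitude': array([-0.85711916, -2.39327094,  1.22550605])}
top {'vfov': 49.47370627078001, 'cx': 312.7803500981086, 'cy': 199.52882562080796, 'xyz': array([0.42047245, 0.02203176, 1.39884429]), 'attitude': array([-2.165729  ,  2.13972888, -0.13499321])}
{'clock': 0.1, 'joint_pos': array([ 1.04737253,  0.43516234,  0.02498454,  1.5739993 , -0.01158931,
        1.13402252, -0.07510081]), 'qvel': array([-7.87359477e-05, -2.25863785e-03,  7.04585794e-04, -2.94758567e-03,
       -1.72250155e-03,  2.28455846e-04,  6.83405591e-04]), 'effort': array([ 3.78047014e-03, -6.69120526e+01,  9.88382176e-01, -3.15140820e+01,
       -6.04379503e-02,  3.75243556e-02, -1.01578905e-06]), 'tool_pos': array([ 0.25507252, -0.57007225,  0.22602061]), 'orientation': array([-3.07098264e+00, -6.55757958e-01,  6.95731377e-04]), 'force': array([0.32036769, 0.08552883, 0.97239827]), 'ft_torque': array([ 0.0346197 ,  0.0187276 , -0.05195117]), 'grip_force': 0.0, 'width': 0.09214627483529916}
```

View pics/scene0.png

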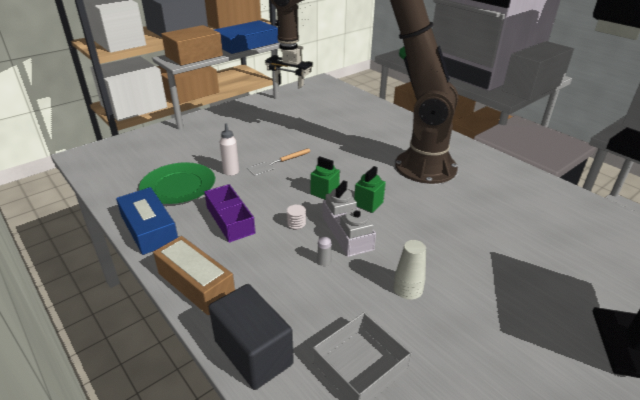

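View pics/top0.png

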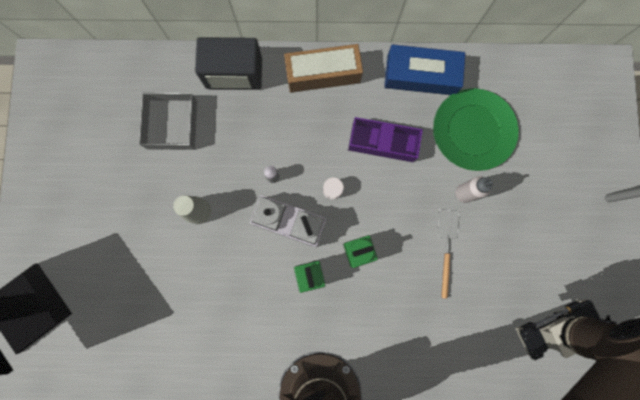

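The top view shows the holder at about (288,221), the bar-grip cap at (307,226), the plain canister at (267,211), and green look-alikes at (310,276) and (360,250). I'll zoom in on both views.

Run:
```python
import cv2,numpy as np
a=cv2.imread("pics/top0.png")[185:300,235:385]; b=cv2.imread("pics/scene0.png")[150:260,290:400]
cv2.imwrite("pics/ct.png",cv2.resize(a,None,fx=5.2,fy=5.2,interpolation=cv2.INTER_CUBIC)[:600])
cv2.imwrite("pics/cs.png",cv2.resize(b,None,fx=5.4,fy=5.4,interpolation=cv2.INTER_CUBIC))
```

```text
(no output)
```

View pics/ct.png

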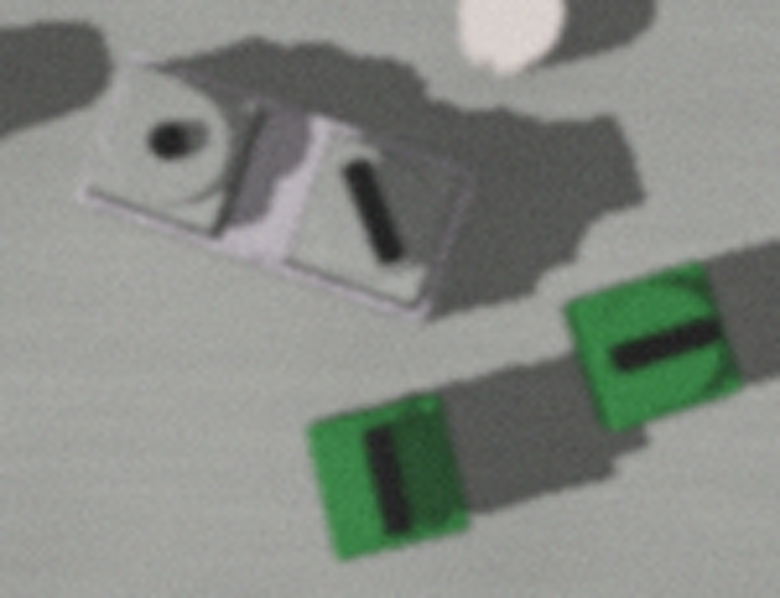

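View pics/cs.png

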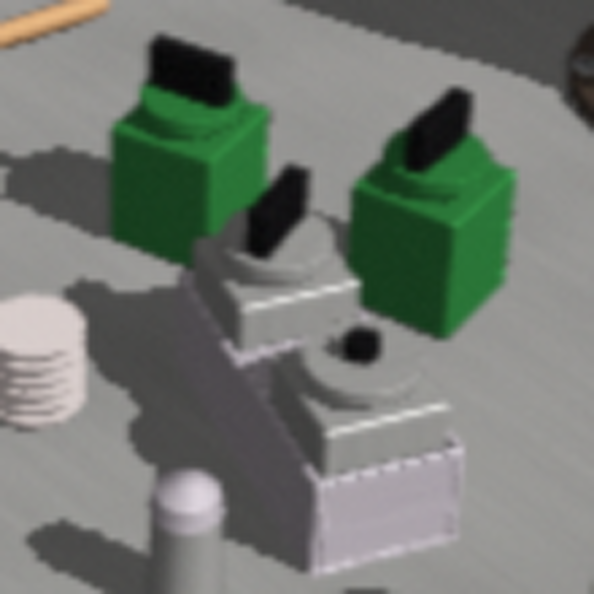

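```bash
cat > h.py <<'E'
import cv2,numpy as np
from scipy.optimize import minimize,least_squares
from scipy.spatial.transform import Rotation as R
def cam(d):
    f=200/np.tan(np.radians(d["vfov"]/2)); K=np.array([[f,0,d["cx"]],[0,f,d["cy"]],[0,0,1]])
    M=R.from_rotvec(d["attitude"]).as_matrix(); t=np.array(d["xyz"])
    def pr(P):
        q=(np.atleast_2d(P)-t)@M@K.T; return q[:,:2]/q[:,2:]
    return pr
def barpts(x,y,yaw,zt):
    c,s=np.cos(yaw),np.sin(yaw)
    return np.array([[x+c*a-s*b,y+s*a+c*b,z] for a in(-.03,.03) for b in(-.008,.008) for z in(zt-.034,zt)])
def render(pr,P,roi):
    x0,y0,w,h=roi; S=8; m=np.zeros((h*S,w*S),np.float32)
    p=((pr(P)-[x0,y0]+.5)*S-.5)
    cv2.fillConvexPoly(m,cv2.convexHull(np.round(p*16).astype(np.int32)),1,shift=4)
    return cv2.GaussianBlur(cv2.resize(m,(w,h),interpolation=cv2.INTER_AREA),(0,0),.8)
def dark(d,roi):
    x0,y0,w,h=roi; g=d["color"][y0:y0+h,x0:x0+w].max(2).astype(np.float32)
    return np.clip((100-g)/70,0,1)
def fitbar(ds,rois,g0,zt=.152):
    prs=[cam(d) for d in ds]; D=[cv2.GaussianBlur(dark(d,r),(0,0),.6) for d,r in zip(ds,rois)]
    f=lambda v: sum(((render(p,barpts(*v,zt),r)-m)**2).sum() for p,r,m in zip(prs,rois,D))
    best=min((minimize(f,[g0[0],g0[1],y],method="Nelder-Mead",options=dict(initial_simplex=[[g0[0],g0[1],y],[g0[0]+.01,g0[1],y],[g0[0],g0[1]+.01,y],[g0[0],g0[1],y+.2]])) for y in np.atleast_1d(g0[2])),key=lambda r:r.fun)
    return best.x,best.fun
def fithold(d,px):
    pr=cam(d)
    def res(v):
        c,s=np.cos(v[2]),np.sin(v[2])
        P=[[v[0]+c*a-s*b,v[1]+s*a+c*b,.07] for a,b in((-.047,.109),(-.047,-.109),(.047,-.109),(.047,.109))]
        return (pr(P)-px).ravel()
    return least_squares(res,[.55,.1,-.3])
E
python3 - <<'E'
from workcell import vision
from h import *
ds=[vision.get_image(n) for n in("top","scene")]
px=(np.array([[82,192],[425,318],[475,175],[130,62]])+.5)/5.2-.5+[235,185]
r=fithold(ds[0],px); print("holder",r.x,np.degrees(r.x[2]),r.fun.round(1))
rt=(297,208,22,32); rs=(332,176,18,24)
for D,Q in((ds[:1],[rt]),(ds,[rt,rs])):
    v,f=fitbar(D,Q,(r.x[0]+.062*np.sin(r.x[2]),r.x[1]-.062*np.cos(r.x[2]),np.array([-.3,.3,.9,1.5]))); print("bar",v,np.degrees(v[2]),f)
c=[r.x[0]+.062*np.sin(r.x[2]),r.x[1]-.062*np.cos(r.x[2])]; print("well",c, np.hypot(*c))
E
```

```text
holder [ 0.5276448   0.10373937 -0.3226444 ] -18.48616262054013 [-1.   1.7  0.2  0.9  0.6 -0.7  0.3 -2. ]
bar [0.50819634 0.04386222 0.39225804] 22.47473004915975 14.020203590393066
bar [0.50925906 0.04427318 0.3912122 ] 22.414808016667955 24.232791900634766
well [np.float64(0.5079861082959287), np.float64(0.044938552485180146)] 0.5099699596261591
```

Top and scene fits agree. The bar is at (0.509, 0.044) with yaw 22.4°, and the tight yaw is about -18.5°, so the cap is about 0.71 rad open. The present tool yaw already suits the bar, so I'll move over it.

>>> apply_moves(
  targets=[0,0,0,0.027,-0.025,-0.004,0.06,0,0,0,0.027,-0.025,-0.004,0.06,0,0,0,0.027,-0.025,-0.004,0.06,0,0,0,0.027,-0.025,-0.004,0.06,0,0,0,0.027,-0.025,-0.004,0.06,0,0,0,0.027,-0.025,-0.004,0.06,0,0,0,0.027,-0.025,0,0.06,0,0,0,0.027,-0.025,0,0.06,0,0,0,0.027,-0.025,0,0.06,0,0,0,0.027,-0.025,0,0.06,0,0,0,0.027,-0.025,0,0.06,0,0,0,0.027,-0.025,0,0.06,0,0,0,0.027,-0.025,0,0.06,0,0,0,0.027,-0.025,0,0.06,0,0,0,0.027,-0.025,0,0.06,0,0,0,0.027,-0.025,0,0.06,0,0,0,0.027,-0.025,0,0.06,0,0,0,0,0,0,0.06,0,0,0,0,0,0,0.06],
)

```text
clock: 1.78
tool_pos: [0.501, 0.0073, 0.2505]
orientation: [-3.07, -0.663, 0.0]
force: [-0.9, -0.5, -0.9]
width: 0.0601
grip_force: 0.0
```

```bash
cat > rel.py <<'E'
import sys
from workcell import ctrl
from h import *
s=ctrl.get_state(); T=R.from_rotvec(s["orientation"]); M=T.as_matrix()
def rel(x,y,z,yawy):
    a=np.radians(yawy); Y=np.array([np.cos(a),np.sin(a),0]); Z=np.array([0,0,-1.]); X=np.cross(Y,Z)
    W=np.stack([X,Y,Z],1); dr=R.from_matrix(M.T@W).as_rotvec(degrees=True)
    print("clock %.2f"%s["clock"],"pos",s["tool_pos"].round(4),"q",s["joint_pos"].round(2),"F",s["force"].round(1),"T",s["ft_torque"].round(2),"w %.4f"%s["width"])
    print("tool y yaw %.1f tilt %.2f deg"%(np.degrees(np.arctan2(M[1,1],M[0,1])),np.degrees(np.arccos(-M[2,2]))))
    print("turn",dr.round(2),"shift",(M.T@(np.array([x,y,z])-s["tool_pos"])).round(4),"after-turn",(W.T@(np.array([x,y,z])-s["tool_pos"])).round(4))
rel(*map(float,sys.argv[1:]))
E
python3 rel.py 0.509 0.044 0.122 -67.6
```

```text
clock 1.78 pos [0.501  0.0073 0.2505] q [ 0.17  0.24 -0.35  1.81  0.09  1.11 -1.36] F [-0.9 -0.5 -0.9] T [-0.07 -0.01 -0.03] w 0.0601
tool y yaw -65.6 tilt 0.05 deg
turn [-0.05 -0.    1.97] shift [ 0.0225 -0.03    0.1285] after-turn [ 0.0214 -0.0309  0.1285]
```

>>> apply_moves(
  targets=[0,0,1.9,0.0215,-0.031,0,0.05,0,0,0,0,0,0.03,0.05,0,0,0,0,0,0.025,0.05,0,0,0,0,0,0.02,0.05,0,0,0,0,0,0,0.05,0,0,0,0,0,0,0.05],
)

```text
clock: 2.28
tool_pos: [0.5069, 0.0406, 0.1753]
orientation: [3.083, 0.603, -0.004]
force: [0.5, 0.2, -0.4]
width: 0.0498
grip_force: 0.0
```

```bash
python3 rel.py 0.509 0.044 0.125 -67.6
python3 - <<'E'
from workcell import vision
from h import *
for n,(x,y) in(("top",(260,170)),("scene",(290,130))):
    d=vision.get_image(n); cv2.imwrite(f"pics/{n}1.png",cv2.resize(d["color"][y:y+100,x:x+100],None,fx=4,fy=4,interpolation=cv2.INTER_CUBIC))
cv2.imwrite("pics/b1.png",np.hstack([cv2.imread("pics/top1.png"),cv2.imread("pics/scene1.png")]))
E
```

```text
clock 2.28 pos [0.5069 0.0406 0.1753] q [ 0.1   0.33 -0.36  1.9   0.14  0.94 -1.51] F [ 0.5  0.2 -0.4] T [ 0.   -0.03 -0.03] w 0.0498
tool y yaw -67.9 tilt 0.14 deg
turn [-0.01  0.14 -0.28] shift [ 0.0034 -0.0023  0.0503] after-turn [ 0.0033 -0.0023  0.0503]
```

View pics/b1.png

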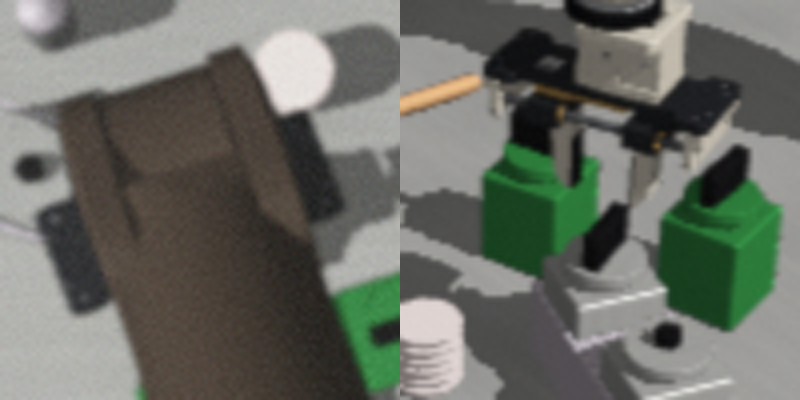

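The crops show the open fingers straddling the bar from above: bar at about (605,235) in the right half, with clearance to the greens. I'll descend and grip.

>>> apply_moves(
  targets=[0,0.14,-0.2,0.0033,-0.0023,0,0.05,0,0,0,0,0,0.02,0.05,0,0,0,0,0,0.02,0.05,0,0,0,0,0,0.009,0.05,0,0,0,0,0,0,0.05,0,0,0,0,0,0,0.05],
)

```text
clock: 2.88
tool_pos: [0.5103, 0.0455, 0.1273]
orientation: [-3.081, -0.61, -0.004]
force: [0.3, 0.8, 0.3]
width: 0.0502
grip_force: 0.0
```

```bash
python3 rel.py 0.509 0.044 0.125 -67.6
```

```text
clock 2.88 pos [0.5103 0.0455 0.1273] q [ 0.07  0.39 -0.35  1.95  0.18  0.83 -1.55] F [0.3 0.8 0.3] T [-0.04  0.06  0.01] w 0.0502
tool y yaw -67.6 tilt 0.15 deg
turn [ 0.   -0.15  0.01] shift [-0.0018  0.0009  0.0023] after-turn [-0.0017  0.0009  0.0023]
```

>>> apply_moves(
  targets=[0,-0.15,0,-0.0018,0.0009,0.002,0.05,0,0,0,0,0,0,0.01,0,0,0,0,0,0,0.01,0,0,0,0,0,0,0.01,0,0,0,0,0,0,0.01,0,0,0,0,0,0,0.01,0,0,0,0,0,0,0.01,0,0,0,0,0,0,0.01,0,0,0,0,0,0,0.01],
)

```text
clock: 3.63
tool_pos: [0.5085, 0.0442, 0.1247]
orientation: [-3.081, -0.611, 0.0]
force: [-0.0, 0.3, 0.2]
width: 0.0161
grip_force: 30.0
```

```bash
python3 rel.py 0.509 0.044 0.125 -67.6
```

```text
clock 3.63 pos [0.5085 0.0442 0.1247] q [ 0.07  0.39 -0.35  1.95  0.18  0.83 -1.55] F [-0.   0.3  0.2] T [ 0.27  0.1  -0.02] w 0.0161
tool y yaw -67.6 tilt 0.02 deg
turn [-0.02  0.01  0.02] shift [ 0.0004  0.0003 -0.0003] after-turn [ 0.0004  0.0003 -0.0003]
```

>>> apply_moves(
  targets=[0,0,4,0,0,0,0.01,0,0,4,0,0,0,0.01,0,0,4,0,0,0,0.01,0,0,4,0,0,0,0.01,0,0,4,0,0,0,0.01,0,0,4,0,0,0,0.01,0,0,4,0,0,0,0.01,0,0,4,0,0,0,0.01,0,0,3,0,0,0,0.01,0,0,0,0,0,0,0.01,0,0,0,0,0,0,0.01],
)

```text
clock: 4.55
tool_pos: [0.5084, 0.0442, 0.1247]
orientation: [3.123, -0.341, -0.001]
force: [-1.5, 2.3, 0.0]
width: 0.0155
grip_force: 30.0
```

```bash
python3 rel.py 0.5085 0.0442 0.1247 -108.6
```

```text
clock 4.55 pos [0.5084 0.0442 0.1247] q [-0.04  0.38 -0.2   1.96  0.1   0.81 -2.08] F [-1.5  2.3  0. ] T [0.37 0.25 0.02] w 0.0155
tool y yaw -102.5 tilt 0.03 deg
turn [0.01 0.03 6.13] shift [ 0.0001 -0.0001 -0.    ] after-turn [ 0.0001 -0.0001 -0.    ]
```

>>> apply_moves(
  targets=[0,0,2,0,0,0,0.01,0,0,2,0,0,0,0.01,0,0,0,0,0,0,0.01],
)

```text
clock: 4.8
tool_pos: [0.5085, 0.0441, 0.1247]
orientation: [-3.109, 0.453, 0.001]
force: [-1.9, 1.7, 0.5]
width: 0.0161
grip_force: 30.0
```

```bash
python3 rel.py 0.5085 0.0442 0.1247 -108.6
```

```text
clock 4.80 pos [0.5085 0.0441 0.1247] q [-0.05  0.38 -0.18  1.96  0.09  0.81 -2.14] F [-1.9  1.7  0.5] T [ 0.49  0.25 -0.07] w 0.0161
tool y yaw -106.6 tilt 0.02 deg
turn [-0.    0.02  2.03] shift [-0.     -0.0001 -0.    ] after-turn [-0. -0. -0.]
```

>>> apply_moves(
  targets=[0,0,2,0,0,0,0.01,0,0,1,0,0,0,0.01,0,0,0,0,0,0,0.01],
)

```text
clock: 5.05
tool_pos: [0.5085, 0.0441, 0.1247]
orientation: [-3.096, 0.533, 0.001]
force: [0.0, 2.6, -0.2]
width: 0.0163
grip_force: 30.0
```

```bash
python3 rel.py 0.5085 0.0442 0.1247 -108.6
```

```text
clock 5.05 pos [0.5085 0.0441 0.1247] q [-0.06  0.38 -0.17  1.96  0.09  0.81 -2.19] F [ 0.   2.6 -0.2] T [ 0.76  0.24 -0.  ] w 0.0163
tool y yaw -109.5 tilt 0.02 deg
turn [-0.    0.02 -0.93] shift [-0.     -0.0001 -0.    ] after-turn [-0.     -0.0001 -0.    ]
```

>>> apply_moves(
  targets=[0,0,1,0,0,0,0.01,0,0,1,0,0,0,0.01,0,0,0,0,0,0,0.01],
)

```text
clock: 5.3
tool_pos: [0.5087, 0.0442, 0.1247]
orientation: [-3.086, 0.589, -0.0]
force: [-0.1, 3.6, -2.3]
width: 0.0159
grip_force: 30.1
```

```bash
python3 rel.py 0.5085 0.0442 0.1247 -108.6
```

```text
clock 5.30 pos [0.5087 0.0442 0.1247] q [-0.07  0.38 -0.16  1.96  0.08  0.81 -2.22] F [-0.1  3.6 -2.3] T [0.96 0.02 0.37] w 0.0159
tool y yaw -111.6 tilt 0.01 deg
turn [-0.01 -0.   -3.  ] shift [-0.0002  0.0001  0.    ] after-turn [-0.0002  0.0001  0.    ]
```

>>> apply_moves(
  targets=[0,0,1,0,0,0,0.01,0,0,1,0,0,0,0.01,0,0,0,0,0,0,0.01],
)

```text
clock: 5.55
tool_pos: [0.5084, 0.0449, 0.1247]
orientation: [-3.075, 0.642, 0.001]
force: [-1.3, 6.2, -1.4]
width: 0.0158
grip_force: 30.5
```

```bash
python3 rel.py 0.5085 0.0442 0.1247 -108.6
```

```text
clock 5.55 pos [0.5084 0.0449 0.1247] q [-0.07  0.38 -0.15  1.96  0.08  0.81 -2.25] F [-1.3  6.2 -1.4] T [1.43 0.3  0.65] w 0.0158
tool y yaw -113.6 tilt 0.04 deg
turn [-0.03  0.04 -5.  ] shift [0.0003 0.0006 0.    ] after-turn [0.0003 0.0006 0.    ]
```

The stop is reached: torque rises steeply to 0.65 N m after taking up the well's play. I'll ease back slightly, staying tight, and start lifting.

>>> apply_moves(
  targets=[0,0,-1,-0.0003,0.0003,0,0.01,0,0,-1,0,0,0,0.01,0,0,0,0,0,0,0.01],
)

```text
clock: 5.8
tool_pos: [0.5083, 0.0445, 0.1249]
orientation: [-3.085, 0.587, 0.0]
force: [-0.3, 5.7, -0.3]
width: 0.016
grip_force: 30.0
```

```bash
python3 rel.py 0.5085 0.0442 0.1247 -111.6
```

```text
clock 5.80 pos [0.5083 0.0445 0.1249] q [-0.07  0.38 -0.16  1.96  0.08  0.81 -2.22] F [-0.3  5.7 -0.3] T [1.49 0.22 0.04] w 0.0160
tool y yaw -111.6 tilt 0.05 deg
turn [-0.04  0.02  0.04] shift [0.0003 0.0002 0.0002] after-turn [0.0003 0.0002 0.0002]
```

>>> apply_moves(
  targets=[0,0,0,0,0,-0.003,0.01,0,0,0,0,0,-0.004,0.01,0,0,0,0,0,-0.004,0.01,0,0,0,0,0,-0.004,0.01,0,0,0,0,0,0,0.01],
)

```text
clock: 6.22
tool_pos: [0.5085, 0.0439, 0.1405]
orientation: [-3.085, 0.589, -0.001]
force: [-1.6, 6.6, -3.7]
width: 0.0158
grip_force: 30.0
```

```bash
python3 rel.py 0.5085 0.0442 0.1247 -111.6
```

```text
clock 6.22 pos [0.5085 0.0439 0.1405] q [-0.06  0.35 -0.16  1.95  0.08  0.85 -2.21] F [-1.6  6.6 -3.7] T [1.78 0.16 0.14] w 0.0158
tool y yaw -111.6 tilt 0.04 deg
turn [-0.03 -0.03 -0.02] shift [-0.0001 -0.0003  0.0158] after-turn [-0.0001 -0.0003  0.0158]
```

>>> apply_moves(
  targets=[0,0,0,-0.0005,-0.0014,-0.002,0.01,0,0,0,0,0,-0.002,0.01,0,0,0,0,0,0,0.01],
)

```text
clock: 6.47
tool_pos: [0.5082, 0.0447, 0.144]
orientation: [3.085, -0.589, -0.0]
force: [0.5, 2.5, -4.6]
width: 0.0157
grip_force: 30.0
```

```bash
python3 rel.py 0.5085 0.0442 0.25 -108.6
python3 - <<'E'
from workcell import vision
from h import *
d=vision.get_image("scene"); cv2.imwrite("pics/s2.png",cv2.resize(d["color"][140:260,290:410],None,fx=5,fy=5,interpolation=cv2.INTER_CUBIC))
E
```

```text
clock 6.47 pos [0.5082 0.0447 0.144 ] q [-0.06  0.35 -0.16  1.94  0.08  0.86 -2.22] F [ 0.5  2.5 -4.6] T [0.85 0.02 0.01] w 0.0157
tool y yaw -111.6 tilt 0.04 deg
turn [ 0.04  0.   -3.02] shift [ 0.0005  0.0005 -0.106 ] after-turn [ 0.0005  0.0004 -0.106 ]
```

View pics/s2.png

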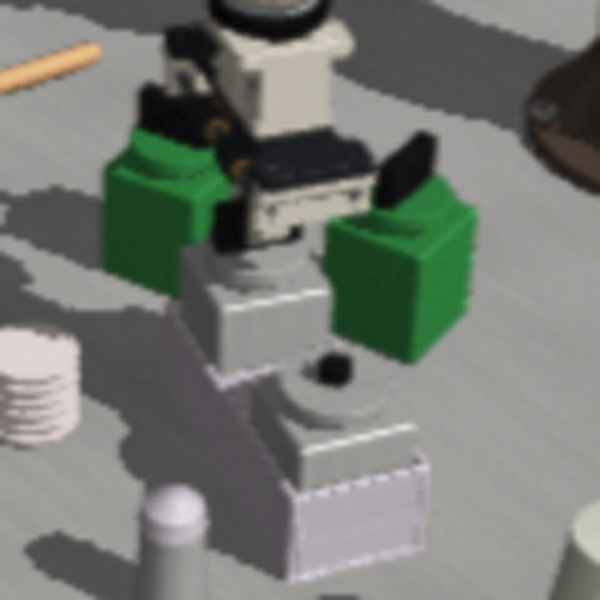

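The canister is rising with the cap and the neighbours are clear. One more small side correction, then the full lift.

>>> apply_moves(
  targets=[0,0,0,-0.0003,-0.0007,-0.003,0.01,0,0,0,0,0,-0.005,0.01,0,0,0,0,0,-0.006,0.01,0,0,0,0,0,-0.008,0.01,0,0,0,0,0,-0.008,0.01,0,0,0,0,0,-0.008,0.01,0,0,0,0,0,-0.008,0.01,0,0,0,0,0,-0.008,0.01,0,0,0,0,0,-0.008,0.01,0,0,0,0,0,-0.008,0.01,0,0,0,0,0,-0.008,0.01,0,0,0,0,0,-0.008,0.01,0,0,0,0,0,-0.008,0.01,0,0,0,0,0,-0.007,0.01,0,0,0,0,0,-0.005,0.01,0,0,0,0,0,-0.002,0.01,0,0,0,0,0,0,0.01,0,0,0,0,0,0,0.01,0,0,0,0,0,0,0.01],
)

```text
clock: 8.1
tool_pos: [0.508, 0.0459, 0.2513]
orientation: [3.086, -0.588, -0.001]
force: [-0.1, 0.7, -5.4]
width: 0.016
grip_force: 30.0
```

```bash
python3 rel.py 0.5085 0.0442 0.25 -108.6
python3 - <<'E'
from workcell import vision
from h import *
d=vision.get_image("scene"); cv2.imwrite("pics/s3.png",cv2.resize(d["color"][120:270,280:430],None,fx=4,fy=4,interpolation=cv2.INTER_CUBIC))
E
```

```text
clock 8.10 pos [0.508  0.0459 0.2513] q [-0.06  0.24 -0.17  1.8   0.04  1.11 -2.19] F [-0.1  0.7 -5.4] T [0.07 0.04 0.02] w 0.0160
tool y yaw -111.6 tilt 0.06 deg
turn [ 0.03  0.05 -2.99] shift [0.0011 0.0014 0.0013] after-turn [0.001  0.0015 0.0013]
```

View pics/s3.png

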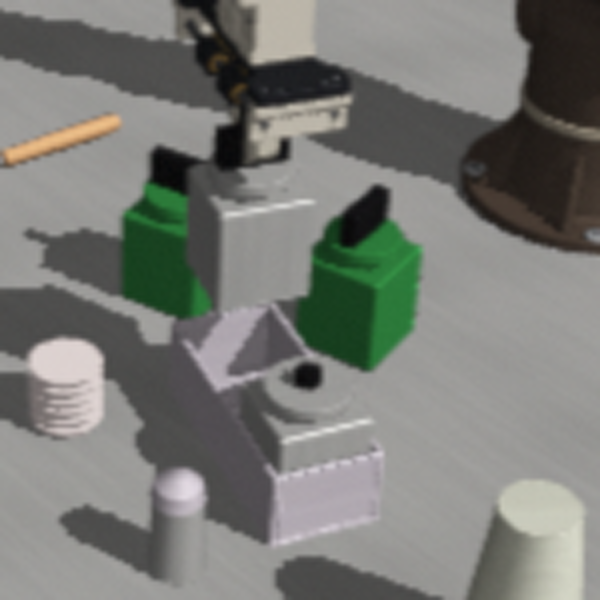

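The canister hangs free above the empty well at crop (255,240), and the neighbours are unmoved. I'll check level and the yaw of body against bar from its corners.

Run:
```python
from workcell import vision,ctrl
from h import *
d=vision.get_image("scene"); pr=cam(d)
im=cv2.cvtColor(d["color"],cv2.COLOR_BGR2GRAY)
px=(np.array([[220,209],[315,200],[188,175],[220,308],[309,288],[190,266]])+.5)/4-.5+[280,120]
print(cv2.cornerSubPix(im,px.astype(np.float32).reshape(-1,1,2),(2,2),(-1,-1),(3,20,.01)).reshape(-1,2).round(1).tolist(),px.round(1).tolist())
L=np.array([[-.04,.04,.094],[.04,.04,.094],[.04,-.04,.094]]); 
# nearest vertical edge candidates: assign by yaw
def mod(v):
    Rm=R.from_euler("ZYX",[v[3],v[4],v[5]]).as_matrix()
    P=[[a*.04,b*.04,z-.13] for z in(.094,0) for a,b in((1,1),(-1,1),(1,-1))]
    return pr(np.array(P)@Rm.T+[v[0],v[1],v[2]+.13])
for tilt in(0,1):
    f=lambda v:(mod(np.r_[v,0,0] if not tilt else v)-px).ravel()
    r=least_squares(f,[.508,.046,.132,-.37]+[0,0]*tilt); print(r.x[:3].round(4),np.degrees(r.x[3:]).round(1),r.fun.round(1))
print("pred",mod([.508,.0459,.1324,np.radians(-21.6),0,0]).round(1).tolist())
```

```text
[[334.6000061035156, 173.60000610351562], [358.3999938964844, 170.3000030517578], [326.29998779296875, 162.60000610351562], [334.6000061035156, 196.60000610351562], [356.5, 193.39999389648438], [327.1000061035156, 186.10000610351562]] [[334.6, 171.9], [358.4, 169.6], [326.6, 163.4], [334.6, 196.6], [356.9, 191.6], [327.1, 186.1]]
[ 0.4404 -0.025   0.0688] [-19.1] [ 1.2  2.  -0.5 -0.1  0.3 -1.4  0.3  0.3 -0.6  0.7 -0.7 -1.6]
[ 0.4299 -0.0392  0.0602] [-20.8  -0.2   5.4] [ 0.5  0.6 -1.1 -1.   0.4 -0.8  0.5  0.1 -0.3  1.   0.1  0. ]
pred [[334.6, 173.6], [358.8, 169.4], [326.1, 160.6], [333.7, 198.4], [357.0, 194.1], [325.5, 184.9]]
```

Run:
```python
from workcell import vision,ctrl
from h import *
d=vision.get_image("scene"); pr=cam(d)
Z=8; x0,y0=315,145
out=[]
for k in(0,1):
    im=cv2.resize(d["color"][y0:y0+60,x0:x0+50],None,fx=Z,fy=Z,interpolation=cv2.INTER_CUBIC)
    if k:
        c=R.from_euler("z",-21.6,degrees=True).as_matrix()
        P=np.array([[a*.04,b*.04,z] for z in(.094,0) for a,b in((1,1),(-1,1),(1,-1),(-1,-1))])@c.T+[.508,.0459,.1324]
        p=((pr(P)-[x0,y0]+.5)*Z-.5).round().astype(int)
        for i,j in((0,1),(0,2),(4,5),(4,6),(0,4),(1,5),(2,6),(1,3),(2,3)): cv2.line(im,p[i].tolist(),p[j].tolist(),(0,0,255),1,cv2.LINE_AA)
    out.append(im)
cv2.imwrite("pics/ov.png",np.hstack(out)); s=ctrl.get_state(); print(s["clock"],s["force"],s["qvel"].round(4))
```

```text
8.25 [ 0.22891891  0.70234329 -5.48173556] [ 0.001  -0.0026  0.0006 -0.0016  0.0001 -0.0003  0.0002]
```

View pics/ov.png

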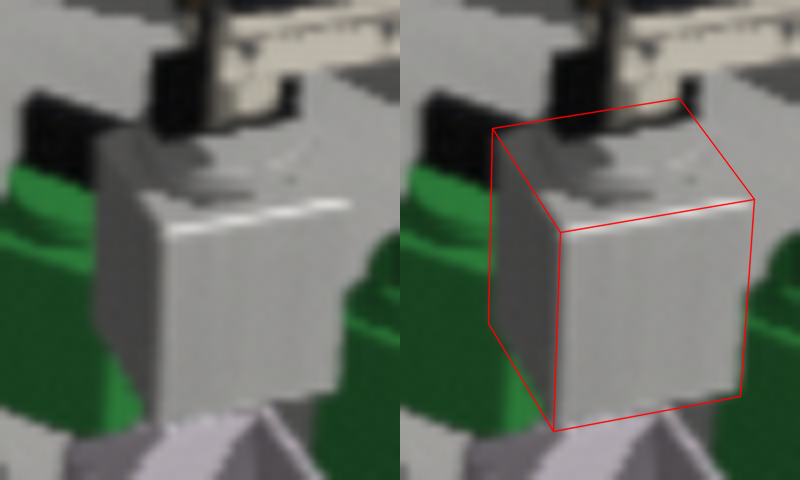

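The overlay of a level body at the bar's tight yaw matches the picture within about a pixel: near edge at x≈560, level bottom edge at y≈395–430. So the cap is tight and the canister is level, still and about 6 cm above the rim. I'll hand it in.

```bash
python3 -c "from workcell import ctrl; print(ctrl.close_job())"
```

```text
the job is handed in; nothing more can be done
None
```

I screwed the cap down to its stop, then lifted the canister level to about 6 cm above the holder's rim. I handed it in held still there at about 8 s of the 37 s; the camera checks showed nothing else moved.

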